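# Load the carving easel, scan the job ticket, put the scanner back

## Task

Set every carved panel that lies on the table on the sloped easel: side by side in any order, carved face up, flat on the sloping board with its long side running straight up the slope and its lower end resting down against the ledge. Then take the hand scanner, point it squarely at the middle of the bar label on the ticket stand from about 10 cm away, hold it steady there for two seconds, and lay it back in both forks of its cradle the way it lay before. Leave the mallet, the gouge and the glue bottle alone; at the end all the panels must still lie properly on the easel.

Things in the scene. Friction and masses are not known exactly. Their poses are not given: they have to be found in the camera images.
- panel1_mid (a point): carved limewood panel, a flat block 110 x 50 x 26 mm (its x, y, z), 85 g more or less; lies carved face up (z up) on the table in front of the easel; this point is its centre, 13 mm above its underside. The same either way round along x. May be absent; leaf carving
- panel2_mid (a point): carved limewood panel, a flat block 110 x 50 x 26 mm (its x, y, z), 85 g more or less; lies carved face up (z up) on the table in front of the easel; this point is its centre, 13 mm above its underside. The same either way round along x. May be absent; three lozenges
- panel3_mid (a point): carved limewood panel, a flat block 110 x 50 x 26 mm (its x, y, z), 85 g more or less; lies carved face up (z up) on the table in front of the easel; this point is its centre, 13 mm above its underside. The same either way round along x. May be absent; waves
- panel4_mid (a point): carved limewood panel, a flat block 110 x 50 x 26 mm (its x, y, z), 85 g more or less; lies carved face up (z up) on the table in front of the easel; this point is its centre, 13 mm above its underside. The same either way round along x. May be absent; two rings
- easel_ledge (a point): middle of the inner foot of the ledge of the fixed wooden easel, on the board's surface, 55 mm above the table: x runs up the slope, y along the ledge to the left, z square out of the board. The ledge is a strip at x -12 to 0 that stands 14 mm out of the board. A panel in place has its centre at x 55, z 13 mm
- easel: the easel: a flat plywood board rising at 25 degrees away from the robot, 430 mm wide (y -215 to 215 mm) and 140 mm up the slope from the ledge; origin on the table below easel_ledge, x level. Wood grips wood: panels do not slide down by themselves. Four panels fit, e.g. centred at y -150, -50, 50 and 150 mm, leaving 50 mm between them for the fingers
- scanner_grip (a point): black hand scanner, 180 g: a straight handle 150 x 34 x 30 mm (x, y, z) with a drooping head (50 x 40 x 30 mm) at its +x end; this point is the centre of the handle, z up when it lies in the cradle. Grip it across y here, between the two forks of the cradle (58 mm of free handle length)
- scanner: the same scanner; origin in the middle of the handle's underside, 15 mm below scanner_grip, same axes
- scanner_window (a point): centre of the red window at the end of the scanner's head, 89 mm ahead (x) of and 41 mm below scanner_grip in the handle's frame; this point's x axis is the viewing direction, 60 degrees below the handle's x axis; its y axis is the handle's y
- cradle_seat (a point): fixed grey cradle left or right of the easel: two narrow forks, each 12 mm thick, at x -35 and +35 mm; the handle rests on them, head hanging over the +x end. The point is midway between, at the height of the seats, 85 mm above the table; x along the handle, z up. The cheeks leave 44 mm, widening upwards, and rise 14 mm. Home: scanner_grip is 15 mm straight above this point
- ticket_label (a point): centre of the white bar label (64 x 68 mm) on a small fixed stand on the other side of the easel, 65 mm above the table. z is square out of the label, 30 degrees from vertical, leaning to the stand's near side; x runs up the label, y to its left. With the handle level and pointing the way x does seen from above, the scanner looks square onto it
- mallet: bystander: carver's mallet standing on its head, 80 mm across, 205 mm tall, origin under it
- gouge: bystander: gouge lying flat, 210 mm long along x, origin under its middle
- glue: bystander: glue bottle, 60 mm across, 150 mm tall, origin under it
Not all that is in view belongs to the job. What is shaped like the part that bears panel1_mid but purple or turquoise is not meant.

How it is judged (in metres and radians):
On the way, in this order (a step that is already met when the one before it is completed fails the run):
1. all panels lie on the easel, flat, straight and down against the ledge (x of panel1_mid in the frame of easel_ledge between 0.045 and 0.067 m and y of panel1_mid in the frame of easel_ledge between -0.205 and 0.205 m and z of panel1_mid in the frame of easel_ledge between 0.006 and 0.02 m and angle between the x axis of each of panel1_mid, panel2_mid, panel3_mid, panel4_mid and the x axis of easel_ledge, either way round below 0.15 rad and angle between the z axis of each of panel1_mid, panel2_mid, panel3_mid, panel4_mid and the z axis of easel_ledge, either way round below 0.1 rad and angle between each of panel1_mid, panel2_mid, panel3_mid, panel4_mid's own z axis and vertical below 1 rad and x of panel2_mid in the frame of easel_ledge between 0.045 and 0.067 m and y of panel2_mid in the frame of easel_ledge between -0.205 and 0.205 m and z of panel2_mid in the frame of easel_ledge between 0.006 and 0.02 m and x of panel3_mid in the frame of easel_ledge between 0.045 and 0.067 m and y of panel3_mid in the frame of easel_ledge between -0.205 and 0.205 m and z of panel3_mid in the frame of easel_ledge between 0.006 and 0.02 m and x of panel4_mid in the frame of easel_ledge between 0.045 and 0.067 m and y of panel4_mid in the frame of easel_ledge between -0.205 and 0.205 m and z of panel4_mid in the frame of easel_ledge between 0.006 and 0.02 m), for 0.3 s.
2. the scanner is held steady for 1.5 s, pointing square at the middle of the label from about 10 cm (x of ticket_label in the frame of scanner_window between 0.05 and 0.16 m and y of ticket_label in the frame of scanner_window between -0.025 and 0.025 m and z of ticket_label in the frame of scanner_window between -0.025 and 0.025 m and z of scanner_window in the frame of ticket_label above 0.04 m and angle between the x axis of scanner_window and the z axis of ticket_label, either way round below 0.4 rad and linear speed of scanner below 0.03 m/s and angular speed of scanner below 0.3 rad/s), for 1.5 s.
At the end, for the whole second after the job is handed in: All panels carved face up on the board, within 0.1 rad of flat and 0.15 rad of straight, lower end at most 12 mm from the ledge, centre within 205 mm of its middle. Scanner at rest in both forks, head at the +x end, within 15 mm along, 8 mm across, 6 mm in height and 0.12 rad (all of step 1 and x of scanner_grip in the frame of cradle_seat between -0.015 and 0.015 m and y of scanner_grip in the frame of cradle_seat between -0.008 and 0.008 m and z of scanner_grip in the frame of cradle_seat between 0.009 and 0.021 m and angle between the x axis of scanner_grip and the x axis of cradle_seat, either way round below 0.15 rad and angle between the z axis of scanner_grip and the z axis of cradle_seat, either way round below 0.12 rad and x of scanner_window in the frame of cradle_seat above 0.06 m and z of scanner_window in the frame of cradle_seat below 0 m and linear speed of scanner below 0.03 m/s); the robot touches nothing.
It fails at once if the mallet is pushed more than 30 mm or tipped (distance of mallet from where it was at the start of the episode above 0.03 m or angle between mallet's own z axis and vertical above 0.3 rad).
It fails at once if the gouge is pushed more than 30 mm (distance of gouge from where it was at the start of the episode above 0.03 m).
It fails at once if the glue bottle is pushed more than 30 mm or tipped (distance of glue from where it was at the start of the episode above 0.03 m or angle between glue's own z axis and vertical above 0.3 rad).
Of panel1, panel2, panel3, panel4 only 3 to 4 are there at a start; the rules pass over those that are not, and their reading is None.
At some moment in a run one of panel1, panel2, panel3, panel4 may be knocked a few centimetres aside while the robot is not near it.
It also fails if it takes over 210 s, if anything falls off the work surface, if the arm or the gripper's body presses on something with over 40 N, if the wrist force passes 120 N, or if a joint passes its speed limit or range.

## Robot

A 6-joint arm with a two-finger parallel gripper is mounted at the origin on the work surface. World frame = base frame: x ahead of the robot, y to its left, z up, the work surface at z = 0. Lengths are in m, angles in degrees, forces in N, time in s.
With the tool pointing down it reaches from about 0.275 to 0.825 m from the base axis. Payload 4.9 kg.
Tool frame: the origin (TCP) lies at the very end of the fingers, on their centre line; the grasp point (between the pads) lies 19 mm behind it; z points along the fingers, y is the line along which they close (so a half turn about z gives the same grasp; the last joint's range is limited). The gripper opens to 85 mm and grips with 20 to 120 N. Pads are 22 mm wide; open, the fingers measure 114 mm over their backs; the gripper's body (76 mm by 85 mm) begins 54 mm behind the grasp point. The pads swing forward as they close: fully open they stand 13 mm farther back than shut.
Start: joints at [63.644, 18.69, -11.035, 60.275, 0, 82.311], TCP at [0.176, 0.521, 0.231] pointing down, gripper open.
Joint ranges: [-152.03, 152.03], [-55.5, 102.48], [-74.3, 77.21], [-110.64, 120.58], [-84.22, 78.4], [-180, 180]. Speed limits (degrees/s): [147.25, 147.25, 180, 180, 180, 180].

## Interface

Orientations are given as a 3x3 rotation matrix whose columns are the frame's x, y, z axes.
In Python, from station import observe, capture, ctrl gives the robot as it stands.
- The arm moves only by the tool play_rows, never from a script. Its arguments are lists of equal length, an entry for each row: "gripper": the opening, from -1 (shut) to 1 (fully open), so that 0 is half open; "delta_pos": the shift along the tool's x, y, z in mm, a list of three; "dr": the turn, a rotation vector about the tool's x, y, z in degrees, a list of three. A call has 1 to 10 rows; each row shifts and turns the commanded pose from where the row before left it, along the tool's axes as they then stand; what a row does not reach is not made up. A row lasts 1/10 s, in which the tool goes at most 50 mm and 8.59 degrees, less where a joint would pass 70% of its speed; a pose out of reach is approached as far as the arm can. A call with a gripper value outside its range is refused whole. The fingers move at their own pace and stop on an object; "squeeze" is the grip in N (left out, the last holds). Time passes only in rows, so rows that do not move let the fingers close. It gives the time, the measured TCP pose, the force, the opening and the grip force at its end, in the units of the state.
- observe(): the state, without advancing time (a new reading comes with each control period).
- capture(name): name is "side" or "top"; returns a dict with "image" (480x640x3 uint8, blue, green, red), "intrinsics" (3x3 intrinsics, pixels), "k1" (the pictures are not rectified: a ray, as slopes to the right and down, at radius r is drawn at 1 + k1 r^2 times it, then the intrinsics apply), "rvec" (rotation vector, rad) and "tvec" (3), from world to camera coordinates, as OpenCV has them. Camera axes: x right, y down, z forward; pixel columns grow to the right and rows downward; lengths in m; the calibration is good to about 2 mm. A picture is of the moment at which its call begins. There is no depth.
- ctrl.close_job(): hands the job in; it is judged then, once.
The state is a dict: "t": time; "q": joint angles; "joint_vel": joint speeds; "tau": joint torques, N m; "eef_pos": TCP position; "orientation": TCP orientation; "ft_force": force on the tool from outside, world axes, zero at the start; "ft_torque": the same for the moment, N m; "opening": opening from 0.0 (shut) to 1.0 (fully open); "grip_force": force on a finger pad.
Only numpy, scipy, OpenCV 4.12 (cv2) and the standard library are available. Lean on these libraries where they do the work, as an engineer would, in place of code of your own. Each camera call takes 0.05 s, during which the arm holds its last target. There are 200 camera calls.

## Working session

There is one attempt and no reset: what is moved stays moved. The work goes in short steps, Python scripts to look and compute and a tool call to move; the robot and the scene stay as the last step left them, time stands still between calls to the robot, and variables do not carry over. Pictures are saved under pics/ and viewed, at most 14 in all, crops included, and the job is handed in when it is done.

Besides the shell and the picture viewer there is one more tool, called after "Call:" in YAML: its name, and indented under it one key for each argument. play_rows: Moves the arm, as the interface text tells. Its arguments: {"type":"object","properties":{"gripper":{"type":"array"},"delta_pos":{"type":"array"},"dr":{"type":"array"},"squeeze":{"type":"number"}},"required":["gripper","delta_pos","dr"]}

```bash
mkdir -p pics; ls; python3 - <<'E'
from station import observe, capture, ctrl
import cv2
s=observe(); print({k:s[k] for k in('t','eef_pos','orientation','opening')})
for n in('top','side'):
    c=capture(n); cv2.imwrite(f'pics/{n}0.png',c['image']); print(n,c['intrinsics'],c['k1'],c['rvec'],c['tvec'])
E
```

```text
pics
{'t': 0.0, 'eef_pos': array([0.17576066, 0.52056346, 0.23051518]), 'orientation': array([[-9.47406026e-01,  3.20033269e-01, -7.26414172e-04],
       [ 3.20034026e-01,  9.47404865e-01, -1.49788251e-03],
       [ 2.08836084e-04, -1.65158017e-03, -9.99998614e-01]]), 'opening': 1.0020378768269613}
top [[575.35453906   0.         324.7718457 ]
 [  0.         575.35453906 241.45798424]
 [  0.           0.           1.        ]] -0.11053401530762033 [ 2.16835144 -2.16798195  0.125757  ] [-0.00963695  0.51873369  1.38772564]
side [[580.46549065   0.         315.29168009]
 [  0.         580.46549065 236.63334956]
 [  0.           0.           1.        ]] -0.1835317964987954 [ 2.08442612 -0.21838004  0.11673753] [-0.52801695  0.14895197  1.4495589 ]
```

View pics/top0.png

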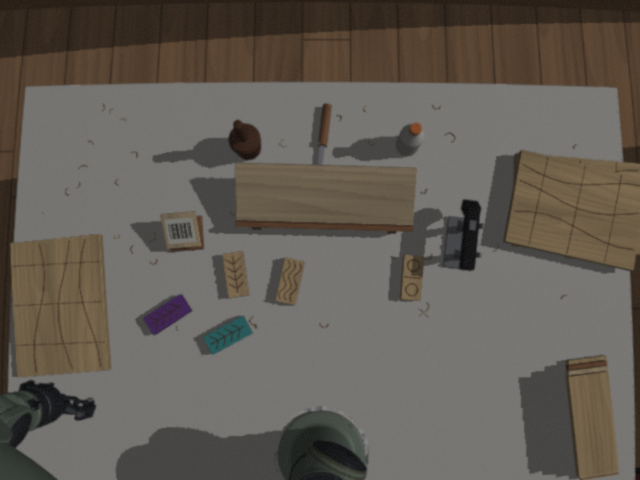

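View pics/side0.png

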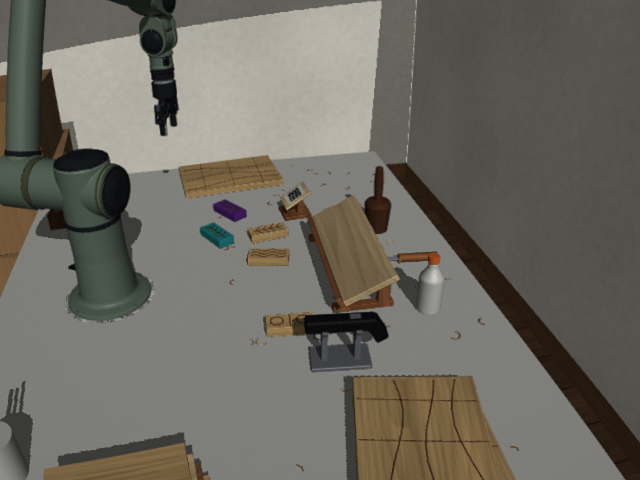

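The top view shows three real panels: leaf (235,273), waves (290,282) and rings (412,277). The purple (168,314) and turquoise (228,334) blocks are decoys by colour. The easel is at (325,195), the scanner at (470,235) and the label at (181,231). I'll confirm in an enlarged crop.

```bash
python3 - <<'E'
import cv2,numpy as np
i=cv2.imread('pics/top0.png')
def crop(i,x,y,w,h,s):
    c=cv2.resize(i[y:y+h,x:x+w],None,fx=s,fy=s,interpolation=cv2.INTER_CUBIC)
    return np.clip(c*1.5,0,255).astype('uint8')
a=crop(i,150,205,160,110,5); cv2.imwrite('pics/c1.png',a)
b=crop(i,380,190,110,120,5); cv2.imwrite('pics/c2.png',b)
cv2.imwrite('pics/c3.png',crop(i,225,155,200,80,4))
E
```

```text
(no output)
```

View pics/c1.png

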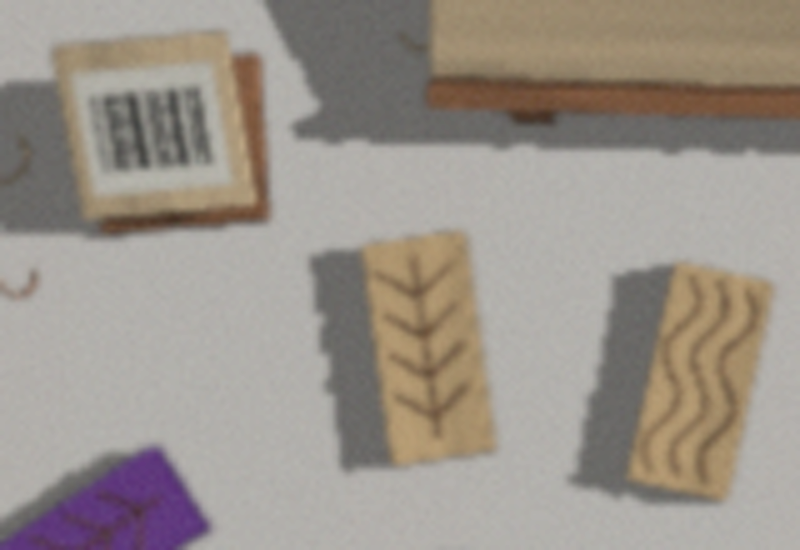

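View pics/c2.png

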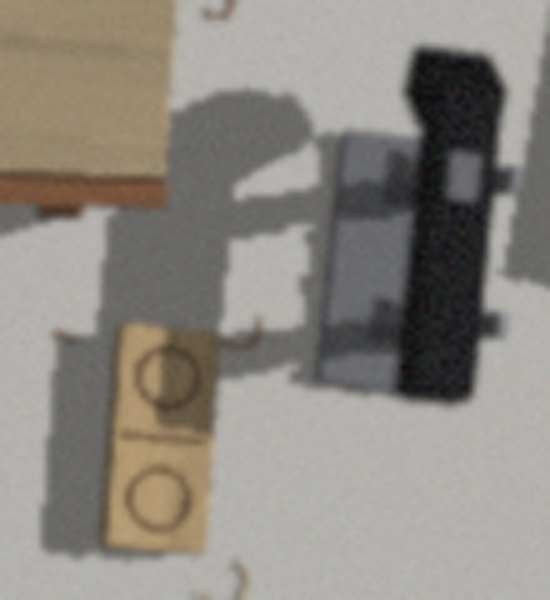

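View pics/c3.png

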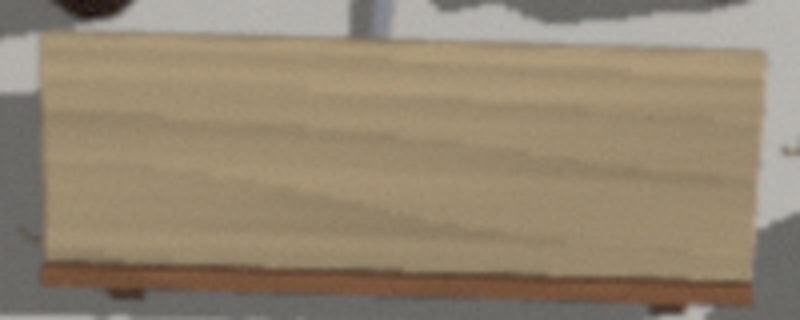

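Crops confirm three carved limewood panels (leaf, waves, rings); no lozenges. Next is a mosaic of the scanner and label from the side camera, plus a first fit.

```bash
cat > h.py <<'E'
import numpy as np,cv2
from scipy.optimize import least_squares
from scipy.spatial.transform import Rotation as Ro
CAM={'top':(np.array([[575.35453906,0,324.7718457],[0,575.35453906,241.45798424],[0,0,1]]),-0.11053401530762033,np.array([2.16835144,-2.16798195,0.125757]),np.array([-0.00963695,0.51873369,1.38772564])),
'side':(np.array([[580.46549065,0,315.29168009],[0,580.46549065,236.63334956],[0,0,1]]),-0.1835317964987954,np.array([2.08442612,-0.21838004,0.11673753]),np.array([-0.52801695,0.14895197,1.4495589]))}
def proj(P,cam):
    K,k,r,t=CAM[cam]; return cv2.projectPoints(np.float64(P).reshape(-1,1,3),r,t,K,np.array([k,0,0,0.]))[0][:,0]
def ray(p,cam,z):
    K,k,r,t=CAM[cam]; R=cv2.Rodrigues(r)[0]
    q=cv2.undistortPointsIter(np.float64(p).reshape(-1,1,2),K,np.array([k,0,0,0.]),None,None,(3,50,1e-10))[:,0]
    d=np.c_[q,np.ones(len(q))]@R; c=-R.T@t
    return c+d*((np.reshape(z,(-1,1))-c[2])/d[:,2:])
def full(p,x0,y0,s): return (np.float64(p)+.5)/s-.5+[x0,y0]
def Rz(a): return Ro.from_euler('z',a).as_matrix()
def fit(local,px,x0,z=0,cams=None,nz=None):
    "planar pose x,y,yaw(rad) of local pts (m, z above table)"
    cams=cams or ['top']*len(px); local=np.float64(local)
    def f(v):
        W=local@Rz(v[2]).T+[v[0],v[1],z]
        return np.concatenate([proj(w,c)[0]-p for w,c,p in zip(W,cams,px)])
    s=least_squares(f,x0); return s.x,np.sqrt(np.mean(s.fun**2))
E
python3 - <<'E'
from h import *
d=180/np.pi
T=.026; c=[[.055,.025,T],[.055,-.025,T],[-.055,-.025,T],[-.055,.025,T]]
for n,p,o in(('leaf',[(362,242),(467,231),(497,452),(392,466)],(150,205,5)),('waves',[(678,262),(774,285),(726,500),(630,482)],(150,205,5)),('rings',[(122,322),(218,330),(204,553),(105,546)],(380,190,5))):
    px=full(p,*o); v,e=fit(c,px,[.4,0,0]); print(n,v[:2].round(4),(v[2]*d).round(1),e.round(2))
a=25/d
def L(x,y,z): return [x*np.cos(a)-z*np.sin(a),y,.055+x*np.sin(a)+z*np.cos(a)]
px=full([(42,32),(767,50),(42,285),(752,303)],225,155,4)
v,e=fit([L(.14,.215,0),L(.14,-.215,0),L(-.012,.215,.014),L(-.012,-.215,.014)],px,[.5,0,0]); print('easel',v[:2].round(4),v[2]*d,e)
b=np.pi/6; # label x up the label, z leaning near side
def M(x,y): return [x*np.cos(b),y,.065+x*np.sin(b)]
px=full([(75,75),(215,60),(235,180),(92,195)],150,205,5)
v,e=fit([M(.032,.034),M(.032,-.034),M(-.032,-.034),M(-.032,.034)],px,[.5,.3,0]); print('label',v[:2].round(4),v[2]*d,e,ray(full([(155,130)],150,205,5),'top',.065))
px=full([(470,402),(400,396),(500,110),(488,185)],380,190,5); print('scan',ray(px,'top',[.115,.085,.115,.115]))
px=full([(512,180),(502,324)],380,190,5); print('cheek',ray(px,'top',.099))
i=cv2.imread('pics/side0.png'); z=lambda x,y,w,h,s:np.clip(1.3*cv2.resize(i[y:y+h,x:x+w],None,fx=s,fy=s,interpolation=cv2.INTER_CUBIC),0,255)
A=z(295,300,110,80,4);B=z(270,170,70,64,5);m=np.zeros((320,790,3));m[:,:440]=A;m[:,440:]=B
cv2.imwrite('pics/s1.png',m)
E
```

```text
leaf [0.4383 0.2097] 8.3 0.38
waves [0.4216 0.0756] -12.1 0.36
rings [ 0.431  -0.2242] -4.8 0.26
easel [ 0.5641 -0.008 ] -1.427234282020079 0.3243809081345262
label [0.5419 0.3394] 4.851346300991448 0.461592643687889 [[0.54092171 0.33895412 0.065     ]]
scan [[ 0.44281119 -0.35416556  0.115     ]
 [ 0.44753051 -0.32856811  0.085     ]
 [ 0.57992598 -0.37243976  0.115     ]
 [ 0.54438063 -0.36557585  0.115     ]]
cheek [[ 0.54898145 -0.38165387  0.099     ]
 [ 0.48050559 -0.37476525  0.099     ]][ WARN:0@1.007] global loadsave.cpp:1063 imwrite_ Unsupported depth image for selected encoder is fallbacked to CV_8U.
```

View pics/s1.png

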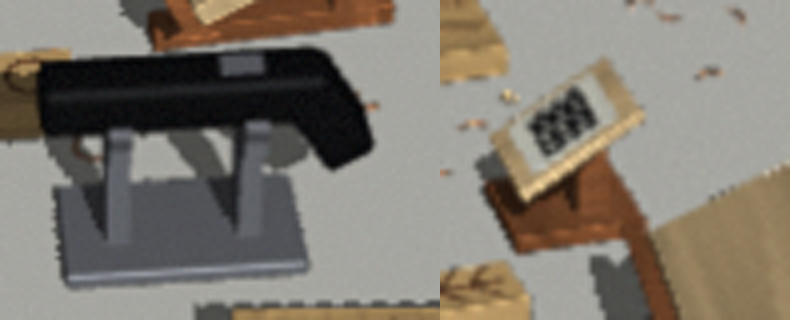

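```bash
cat > m.py <<'E'
from h import *
d=180/np.pi
EA=np.array([.5641,-.008,.055]); EY=-1.43/d
def Rdown(psi):
    s,c=np.sin(psi/d),np.cos(psi/d); return np.array([[-c,-s,0],[-s,c,0],[0,0,-1.]]).T.T
def ROT(psi):  # columns x,y,z
    s,c=np.sin(psi/d),np.cos(psi/d); return np.column_stack([[-c,-s,0],[-s,c,0],[0,0,-1]])
def Reas(): return Rz(EY)@Ro.from_euler('y',-25,degrees=True).as_matrix()
def easel(x,y,z,off=None):
    R=Reas(); return EA+R@np.array([x,y,z]), R@np.diag([-1,1,-1.])
def rows(p0,R0,p,R,n):
    w=Ro.from_matrix(R0.T@R).as_rotvec(); dR=Ro.from_rotvec(w/n).as_matrix()
    S=np.zeros((3,3));A=np.eye(3)
    for _ in range(n): S+=A;A=A@dR
    dp=np.linalg.solve(S,R0.T@(np.asarray(p)-p0))
    print(n,'rows  dp mm',(dp*1000).round(2),'dr',(w*d/n).round(3))
    return np.asarray(p),R
def chain(*t):
    from station import observe
    s=observe(); p,R=s['eef_pos'],s['orientation']
    print('t',round(s['t'],2),p.round(4),'open',round(s['opening'],3))
    for q,Rq,n in t: p,R=rows(p,R,q,R if Rq is None else Rq,n)
E
python3 - <<'E'
from m import *
chain(([.4383,.2097,.15],ROT(8.3),10),([.4383,.2097,.004],None,5))
E
```

```text
t 0.1 [0.1758 0.5206 0.2306] open 1.003
10 rows  dp mm [-29.89 -28.15   8.08] dr [-0.009 -0.003 -2.697]
5 rows  dp mm [ 0.   0.  29.2] dr [0. 0. 0.]
```

Call:
play_rows:
  gripper: [1,1,1,1,1,1,1,1,1,1]
  delta_pos:
    - [-29.9,-28.1,8.1]
    - [-29.9,-28.1,8.1]
    - [-29.9,-28.1,8.1]
    - [-29.9,-28.1,8.1]
    - [-29.9,-28.1,8.1]
    - [-29.9,-28.1,8.1]
    - [-29.9,-28.1,8.1]
    - [-29.9,-28.1,8.1]
    - [-29.9,-28.1,8.1]
    - [-29.9,-28.1,8.1]
  dr:
    - [0,0,-2.7]
    - [0,0,-2.7]
    - [0,0,-2.7]
    - [0,0,-2.7]
    - [0,0,-2.7]
    - [0,0,-2.7]
    - [0,0,-2.7]
    - [0,0,-2.7]
    - [0,0,-2.7]
    - [0,0,-2.7]

```text
t: 1.1
eef_pos: [0.4395, 0.2093, 0.1498]
orientation: [[-0.989, -0.146, -0.001], [-0.146, 0.989, -0.0], [0.001, 0.0, -1.0]]
ft_force: [0.3, 0.1, 0.4]
opening: 0.997
grip_force: 0.0
```

```bash
python3 - <<'E'
from m import *
from station import *
c=capture('top'); cv2.imwrite('pics/t1.png',c['image'])
i=c['image']; i=np.clip(cv2.resize(i[170:330,140:330],None,fx=4,fy=4,interpolation=cv2.INTER_CUBIC)*1.5,0,255).astype('uint8')
cv2.imwrite('pics/t1c.png',i[:600])
print(observe()['orientation'].round(3))
chain(([.4383,.2097,.15],ROT(8.3),1),([.4383,.2097,.004],None,5))
E
```

```text
[[-0.99  -0.143  0.003]
 [-0.143  0.99  -0.003]
 [-0.003 -0.004 -1.   ]]
t 1.15 [0.4446 0.2061 0.149 ] open 0.994
1 rows  dp mm [ 5.72  4.47 -1.07] dr [-0.208  0.17  -0.084]
5 rows  dp mm [ 0.   0.  29.2] dr [0. 0. 0.]
```

View pics/t1c.png

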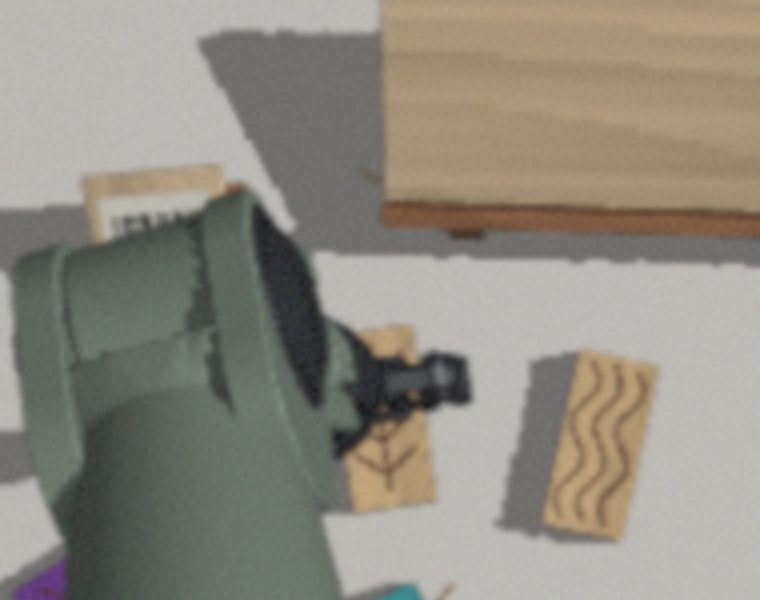

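The leaf panel is unmoved beneath the gripper, around (388,420) in the crop. I'll let the arm settle before descending.

Call:
play_rows:
  gripper: [1,1,1,1,1,1]
  delta_pos:
    - [0,0,0]
    - [0,0,0]
    - [0,0,0]
    - [0,0,20]
    - [0,0,30]
    - [0,0,30]
  dr:
    - [0,0,0]
    - [0,0,0]
    - [0,0,0]
    - [0,0,0]
    - [0,0,0]
    - [0,0,0]

```text
t: 1.75
eef_pos: [0.4386, 0.2121, 0.0703]
orientation: [[-0.989, -0.147, 0.002], [-0.147, 0.989, 0.001], [-0.002, 0.0, -1.0]]
ft_force: [-0.2, 0.2, 0.2]
opening: 0.996
grip_force: 0.0
```

Call:
play_rows:
  gripper: [1,1,1,1,1,1]
  delta_pos:
    - [0,0,0]
    - [0,0,0]
    - [0,0,0]
    - [0,0,0]
    - [0,0,0]
    - [0,0,0]
  dr:
    - [0,0,0]
    - [0,0,0]
    - [0,0,0]
    - [0,0,0]
    - [0,0,0]
    - [0,0,0]

```text
t: 2.35
eef_pos: [0.4393, 0.211, 0.071]
orientation: [[-0.989, -0.145, 0.001], [-0.145, 0.989, 0.0], [-0.001, 0.0, -1.0]]
ft_force: [0.4, 0.3, -0.5]
opening: 1.0
grip_force: 0.0
```

Call:
play_rows:
  gripper: [1,1,1,1,1,-1,-1,-1,-1,-1]
  delta_pos:
    - [0,0,27]
    - [0,0,27]
    - [0,-1,12.5]
    - [0,0,0]
    - [0,0,0]
    - [0,0,0]
    - [0,0,0]
    - [0,0,0]
    - [0,0,0]
    - [0,0,0]
  dr:
    - [0,0,0]
    - [0,0,0]
    - [0,0,0]
    - [0,0,0]
    - [0,0,0]
    - [0,0,0]
    - [0,0,0]
    - [0,0,0]
    - [0,0,0]
    - [0,0,0]
  squeeze: 40

```text
t: 3.35
eef_pos: [0.4398, 0.2102, 0.0048]
orientation: [[-0.989, -0.145, 0.002], [-0.145, 0.989, 0.001], [-0.002, 0.0, -1.0]]
ft_force: [-1.1, 0.4, 5.5]
opening: 0.574
grip_force: 41.8
```

Call:
play_rows:
  gripper: [-1,-1,-1,-1,-1,-1,-1,-1,-1,-1]
  delta_pos:
    - [0,0,0]
    - [0,0,0]
    - [0,0,0]
    - [0,0,-20]
    - [0,0,-40]
    - [0,0,-40]
    - [0,0,-40]
    - [0,0,-20]
    - [0,0,0]
    - [0,0,0]
  dr:
    - [0,0,0]
    - [0,0,0]
    - [0,0,0]
    - [0,0,0]
    - [0,0,0]
    - [0,0,0]
    - [0,0,0]
    - [0,0,0]
    - [0,0,0]
    - [0,0,0]

```text
t: 4.35
eef_pos: [0.4388, 0.2098, 0.1636]
orientation: [[-0.989, -0.145, 0.0], [-0.145, 0.989, 0.0], [-0.0, 0.0, -1.0]]
ft_force: [-0.6, -0.2, -1.1]
opening: 0.583
grip_force: 42.1
```

```bash
python3 - <<'E'
from m import *
t=.140
p1,R=easel(.060,t,.08); p2,_=easel(.060,t,.01); p3,_=easel(.060,t,.0045)
print(p1)
chain((p1,R,10),(p2,R,3),(p3,R,2))
E
```

```text
[0.58815639 0.13144309 0.15286172]
t 4.35 [0.4388 0.2098 0.1636] open 0.583
10 rows  dp mm [-13.99  -8.84   3.94] dr [ 0.213 -2.491  0.961]
3 rows  dp mm [-0.    0.   23.33] dr [0. 0. 0.]
2 rows  dp mm [-0.   -0.    2.75] dr [0. 0. 0.]
```

Call:
play_rows:
  gripper: [-1,-1,-1,-1,-1,-1,-1,-1,-1,-1]
  delta_pos:
    - [-14,-8.8,3.9]
    - [-14,-8.8,3.9]
    - [-14,-8.8,3.9]
    - [-14,-8.8,3.9]
    - [-14,-8.8,3.9]
    - [-14,-8.8,3.9]
    - [-14,-8.8,3.9]
    - [-14,-8.8,3.9]
    - [-14,-8.8,3.9]
    - [-14,-8.8,3.9]
  dr:
    - [0.2,-2.5,0.95]
    - [0.2,-2.5,0.95]
    - [0.2,-2.5,0.95]
    - [0.2,-2.5,0.95]
    - [0.2,-2.5,0.95]
    - [0.2,-2.5,0.95]
    - [0.2,-2.5,0.95]
    - [0.2,-2.5,0.95]
    - [0.2,-2.5,0.95]
    - [0.2,-2.5,0.95]

```text
t: 5.35
eef_pos: [0.5869, 0.1314, 0.1507]
orientation: [[-0.907, 0.023, 0.421], [0.022, 1.0, -0.009], [-0.421, 0.001, -0.907]]
ft_force: [-0.2, 0.3, -0.6]
opening: 0.573
grip_force: 42.0
```

Call:
play_rows:
  gripper: [-1,-1,-1,-1,-1]
  delta_pos:
    - [0,0,0]
    - [0,0,0]
    - [0,0,0]
    - [0,0,0]
    - [0,0,0]
  dr:
    - [0,0,0]
    - [0,0,0]
    - [0,0,0]
    - [0,0,0]
    - [0,0,0]

```text
t: 5.85
eef_pos: [0.5882, 0.1324, 0.1534]
orientation: [[-0.906, 0.022, 0.423], [0.021, 1.0, -0.008], [-0.423, 0.002, -0.906]]
ft_force: [0.4, -0.7, -1.3]
opening: 0.58
grip_force: 42.0
```

```bash
cat >> m.py <<'E'
def place(t,x=.060):
    p1,R=easel(x,t,.03); p2,_=easel(x,t,.010); p3,_=easel(x,t,.0045)
    from station import observe
    s=observe(); print('easel frame',(Reas().T@(s['eef_pos']-EA)).round(4))
    chain((p1,R,2),(p2,R,2),(p3,R,2))
E
python3 -c "from m import *;place(.14)"
```

```text
easel frame [0.0603 0.141  0.0805]
t 5.85 [0.5882 0.1324 0.1534] open 0.58
2 rows  dp mm [ 0.14 -0.53 25.25] dr [0.084 0.015 0.052]
2 rows  dp mm [ 0.  0. 10.] dr [0. 0. 0.]
2 rows  dp mm [-0.   -0.    2.75] dr [0. 0. 0.]
```

Call:
play_rows:
  gripper: [-1,-1,-1,-1,-1,-1,-1,-1,-1,-1]
  delta_pos:
    - [0,0,20]
    - [0,0,20]
    - [0,0,15]
    - [0,0,10]
    - [0,0,4]
    - [0,0,1]
    - [0,0,1]
    - [0,0,1]
    - [0,0,0]
    - [0,0,0]
  dr:
    - [0,0,0]
    - [0,0,0]
    - [0,0,0]
    - [0,0,0]
    - [0,0,0]
    - [0,0,0]
    - [0,0,0]
    - [0,0,0]
    - [0,0,0]
    - [0,0,0]

```text
t: 6.85
eef_pos: [0.6189, 0.1315, 0.0887]
orientation: [[-0.905, 0.023, 0.424], [0.021, 1.0, -0.008], [-0.424, 0.002, -0.906]]
ft_force: [0.5, -0.7, -1.7]
opening: 0.58
grip_force: 42.1
```

Call:
play_rows:
  gripper: [-1,-1,-1,-1,-1,-1]
  delta_pos:
    - [0,0,1]
    - [0,0,1]
    - [0,0,1]
    - [0,0,0.5]
    - [0,0,0]
    - [0,0,0]
  dr:
    - [0,0,0]
    - [0,0,0]
    - [0,0,0]
    - [0,0,0]
    - [0,0,0]
    - [0,0,0]

```text
t: 7.45
eef_pos: [0.6202, 0.1314, 0.0851]
orientation: [[-0.906, 0.023, 0.423], [0.021, 1.0, -0.008], [-0.423, 0.002, -0.906]]
ft_force: [-2.6, 0.9, 2.2]
opening: 0.577
grip_force: 42.4
```

```bash
python3 -c "from m import *;place(.14)"
```

```text
easel frame [0.0604 0.1408 0.0051]
t 7.45 [0.6202 0.1314 0.0851] open 0.577
2 rows  dp mm [  0.2   -0.37 -12.46] dr [0.073 0.025 0.037]
2 rows  dp mm [ 0.  0. 10.] dr [0. 0. 0.]
2 rows  dp mm [-0.   -0.    2.75] dr [0. 0. 0.]
```

Call:
play_rows:
  gripper: [-1,1,1,1,1,1,1,1,1,1]
  delta_pos:
    - [0,0,0.5]
    - [0,0,0]
    - [0,0,0]
    - [0,0,0]
    - [0,0,0]
    - [0,0,0]
    - [0,0,-20]
    - [0,0,-40]
    - [0,0,-40]
    - [0,0,-10]
  dr:
    - [0,0,0]
    - [0,0,0]
    - [0,0,0]
    - [0,0,0]
    - [0,0,0]
    - [0,0,0]
    - [0,0,0]
    - [0,0,0]
    - [0,0,0]
    - [0,0,0]

```text
t: 8.45
eef_pos: [0.5748, 0.1327, 0.1883]
orientation: [[-0.903, 0.022, 0.428], [0.021, 1.0, -0.007], [-0.428, 0.003, -0.904]]
ft_force: [0.3, 0.3, 0.7]
opening: 0.998
grip_force: 0.0
```

```bash
python3 - <<'E'
from m import *
from station import *
c=capture('top'); cv2.imwrite('pics/t2.png',c['image'])
i=np.clip(cv2.resize(c['image'][150:310,180:440],None,fx=3,fy=3,interpolation=cv2.INTER_CUBIC)*1.5,0,255).astype('uint8')
cv2.imwrite('pics/t2c.png',i)
chain(([.4216,.0756,.08],ROT(-12.1),10))
E
```

```text
t 8.5 [0.5749 0.1328 0.1883] open 0.999
10 rows  dp mm [16.96 -7.51  6.98] dr [0.255 2.528 1.062]
```

View pics/t2c.png

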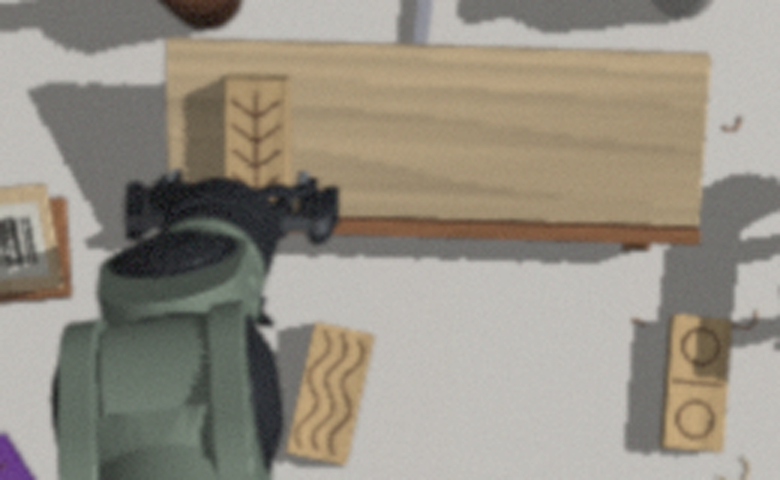

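Leaf (256,130) sits straight on the board. Waves (331,394) and rings (697,382) are where they were. Next, the waves panel.

Call:
play_rows:
  gripper: [1,1,1,1,1,1,1,1,1,1]
  delta_pos:
    - [17,-7.5,7]
    - [17,-7.5,7]
    - [17,-7.5,7]
    - [17,-7.5,7]
    - [17,-7.5,7]
    - [17,-7.5,7]
    - [17,-7.5,7]
    - [17,-7.5,7]
    - [17,-7.5,7]
    - [17,-7.5,7]
  dr:
    - [0.25,2.53,1.06]
    - [0.25,2.53,1.06]
    - [0.25,2.53,1.06]
    - [0.25,2.53,1.06]
    - [0.25,2.53,1.06]
    - [0.25,2.53,1.06]
    - [0.25,2.53,1.06]
    - [0.25,2.53,1.06]
    - [0.25,2.53,1.06]
    - [0.25,2.53,1.06]

```text
t: 9.5
eef_pos: [0.4182, 0.0749, 0.076]
orientation: [[-0.977, 0.211, -0.009], [0.211, 0.977, 0.0], [0.009, -0.001, -1.0]]
ft_force: [0.3, -0.2, 0.4]
opening: 0.999
grip_force: 0.0
```

Call:
play_rows:
  gripper: [1,1,1,1]
  delta_pos:
    - [0,0,0]
    - [0,0,0]
    - [0,0,0]
    - [0,0,0]
  dr:
    - [0,0,0]
    - [0,0,0]
    - [0,0,0]
    - [0,0,0]

```text
t: 9.9
eef_pos: [0.4203, 0.0754, 0.0769]
orientation: [[-0.978, 0.209, -0.004], [0.209, 0.978, 0.0], [0.004, -0.001, -1.0]]
ft_force: [0.4, 0.9, 0.2]
opening: 1.002
grip_force: 0.0
```

```bash
python3 -c "
from m import *
from station import *
cv2.imwrite('pics/t3.png',capture('top')['image'])
a,b=[cv2.imread('pics/t%d.png'%k)[150:330,225:440].astype(int) for k in(2,3)]
w=abs(a-b).max(2)>40; print('changed leaf/easel',w[:85,:].sum(),'rings',w[95:160,165:210].sum(), 'waves', w[100:160,45:85].sum())
chain(([.4216,.0756,.0045],ROT(-12.1),1))"
```

```text
changed leaf/easel 1173 rings 0 waves 1459
t 9.95 [0.4202 0.0754 0.0769] open 0.999
1 rows  dp mm [-1.63  0.56 72.37] dr [-0.047 -0.251  0.025]
```

Call:
play_rows:
  gripper: [1,1,1,1,1,1,-1,-1,-1,-1]
  delta_pos:
    - [-0.6,0,27]
    - [-0.5,0,27]
    - [-0.5,0.5,18]
    - [0,0,0]
    - [0,0,0]
    - [0,0,0]
    - [0,0,0]
    - [0,0,0]
    - [0,0,0]
    - [0,0,0]
  dr:
    - [0,-0.2,0]
    - [0,0,0]
    - [0,0,0]
    - [0,0,0]
    - [0,0,0]
    - [0,0,0]
    - [0,0,0]
    - [0,0,0]
    - [0,0,0]
    - [0,0,0]

```text
t: 10.95
eef_pos: [0.4216, 0.0754, 0.0052]
orientation: [[-0.978, 0.209, -0.001], [0.209, 0.978, -0.0], [0.001, -0.001, -1.0]]
ft_force: [-1.3, 0.9, 6.2]
opening: 0.578
grip_force: 41.1
```

Call:
play_rows:
  gripper: [-1,-1,-1,-1,-1,-1,-1,-1,-1,-1]
  delta_pos:
    - [0,0,0]
    - [0,0,0]
    - [0,0,0]
    - [0,0,-20]
    - [0,0,-40]
    - [0,0,-40]
    - [0,0,-40]
    - [0,0,-20]
    - [0,0,0]
    - [0,0,0]
  dr:
    - [0,0,0]
    - [0,0,0]
    - [0,0,0]
    - [0,0,0]
    - [0,0,0]
    - [0,0,0]
    - [0,0,0]
    - [0,0,0]
    - [0,0,0]
    - [0,0,0]

```text
t: 11.95
eef_pos: [0.4213, 0.0754, 0.1644]
orientation: [[-0.978, 0.21, -0.002], [0.21, 0.978, -0.001], [0.002, -0.001, -1.0]]
ft_force: [-0.1, -1.1, -1.5]
opening: 0.576
grip_force: 42.5
```

```bash
python3 -c "
from m import *
t=0;p1,R=easel(.060,t,.08);chain((p1,R,10))"
```

```text
t 11.95 [0.4213 0.0754 0.1644] open 0.576
10 rows  dp mm [-16.88  -6.27   4.49] dr [-0.237 -2.503 -1.049]
```

Call:
play_rows:
  gripper: [-1,-1,-1,-1,-1,-1,-1,-1,-1,-1]
  delta_pos:
    - [-16.9,-6.3,4.5]
    - [-16.9,-6.3,4.5]
    - [-16.9,-6.3,4.5]
    - [-16.9,-6.3,4.5]
    - [-16.9,-6.3,4.5]
    - [-16.9,-6.3,4.5]
    - [-16.9,-6.3,4.5]
    - [-16.9,-6.3,4.5]
    - [-16.9,-6.3,4.5]
    - [-16.9,-6.3,4.5]
  dr:
    - [-0.24,-2.5,-1.05]
    - [-0.24,-2.5,-1.05]
    - [-0.24,-2.5,-1.05]
    - [-0.24,-2.5,-1.05]
    - [-0.24,-2.5,-1.05]
    - [-0.24,-2.5,-1.05]
    - [-0.24,-2.5,-1.05]
    - [-0.24,-2.5,-1.05]
    - [-0.24,-2.5,-1.05]
    - [-0.24,-2.5,-1.05]

```text
t: 12.95
eef_pos: [0.5836, -0.0088, 0.1501]
orientation: [[-0.908, 0.024, 0.419], [0.022, 1.0, -0.009], [-0.419, 0.001, -0.908]]
ft_force: [0.3, 0.4, -0.5]
opening: 0.575
grip_force: 42.4
```

Call:
play_rows:
  gripper: [-1,-1,-1,-1,-1]
  delta_pos:
    - [0,0,0]
    - [0,0,0]
    - [0,0,0]
    - [0,0,0]
    - [0,0,0]
  dr:
    - [0,0,0]
    - [0,0,0]
    - [0,0,0]
    - [0,0,0]
    - [0,0,0]

```text
t: 13.45
eef_pos: [0.5847, -0.0085, 0.1527]
orientation: [[-0.907, 0.024, 0.421], [0.022, 1.0, -0.01], [-0.421, 0.0, -0.907]]
ft_force: [-0.0, 0.2, -1.1]
opening: 0.575
grip_force: 42.4
```

```bash
python3 -c "from m import *;place(0)"
```

```text
easel frame [0.0599 0.0001 0.0798]
t 13.45 [ 0.5847 -0.0085  0.1527] open 0.575
2 rows  dp mm [-0.07 -0.04 24.91] dr [ 0.02  -0.042  0.011]
2 rows  dp mm [ 0.  0. 10.] dr [0. 0. 0.]
2 rows  dp mm [-0.   -0.    2.75] dr [0. 0. 0.]
```

Call:
play_rows:
  gripper: [-1,-1,-1,-1,-1,-1,-1,-1,-1,-1]
  delta_pos:
    - [0,0,20]
    - [0,0,20]
    - [0,0,15]
    - [0,0,10]
    - [0,0,4]
    - [0,0,1.5]
    - [0,0,1.5]
    - [0,0,1]
    - [0,0,1]
    - [0,0,0]
  dr:
    - [0,0,0]
    - [0,0,0]
    - [0,0,0]
    - [0,0,0]
    - [0,0,0]
    - [0,0,0]
    - [0,0,0]
    - [0,0,0]
    - [0,0,0]
    - [0,0,0]

```text
t: 14.45
eef_pos: [0.6162, -0.0095, 0.0859]
orientation: [[-0.906, 0.025, 0.422], [0.022, 1.0, -0.01], [-0.422, 0.0, -0.907]]
ft_force: [-0.2, 0.6, -1.4]
opening: 0.576
grip_force: 42.5
```

Call:
play_rows:
  gripper: [-1,-1,-1]
  delta_pos:
    - [0,0,0.5]
    - [0,0,0.5]
    - [0,0,0]
  dr:
    - [0,0,0]
    - [0,0,0]
    - [0,0,0]

```text
t: 14.75
eef_pos: [0.6164, -0.0095, 0.0856]
orientation: [[-0.906, 0.025, 0.422], [0.022, 1.0, -0.01], [-0.422, 0.0, -0.906]]
ft_force: [-6.5, 0.0, 8.9]
opening: 0.574
grip_force: 43.7
```

Firm contact. Release and retract.

Call:
play_rows:
  gripper: [1,1,1,1,1,1,1,1,1,1]
  delta_pos:
    - [0,0,0]
    - [0,0,0]
    - [0,0,0]
    - [0,0,0]
    - [0,0,0]
    - [0,0,-20]
    - [0,0,-40]
    - [0,0,-40]
    - [0,0,-10]
    - [0,0,0]
  dr:
    - [0,0,0]
    - [0,0,0]
    - [0,0,0]
    - [0,0,0]
    - [0,0,0]
    - [0,0,0]
    - [0,0,0]
    - [0,0,0]
    - [0,0,0]
    - [0,0,0]

```text
t: 15.75
eef_pos: [0.5711, -0.0086, 0.1866]
orientation: [[-0.905, 0.025, 0.425], [0.022, 1.0, -0.011], [-0.425, -0.0, -0.905]]
ft_force: [0.4, 0.0, -0.8]
opening: 0.998
grip_force: 0.0
```

```bash
python3 - <<'E'
from m import *
from station import *
cv2.imwrite('pics/t4.png',capture('top')['image'])
a,b=[cv2.imread('pics/t%d.png'%k).astype(int) for k in(2,4)]
w=abs(a-b).max(2)>40; print('rings px changed',w[240:310,392:435].sum(),'leaf',w[165:212,245:285].sum())
chain(([.4312,-.2242,.08],ROT(-4.8),10))
E
```

```text
rings px changed 0 leaf 50
t 15.8 [ 0.5706 -0.0086  0.185 ] open 0.998
10 rows  dp mm [ 15.05 -22.3    7.15] dr [0.075 2.503 0.332]
```

Call:
play_rows:
  gripper: [1,1,1,1,1,1,1,1,1,1]
  delta_pos:
    - [15,-22.3,7.1]
    - [15,-22.3,7.1]
    - [15,-22.3,7.1]
    - [15,-22.3,7.1]
    - [15,-22.3,7.1]
    - [15,-22.3,7.1]
    - [15,-22.3,7.1]
    - [15,-22.3,7.1]
    - [15,-22.3,7.1]
    - [15,-22.3,7.1]
  dr:
    - [0.08,2.5,0.33]
    - [0.08,2.5,0.33]
    - [0.08,2.5,0.33]
    - [0.08,2.5,0.33]
    - [0.08,2.5,0.33]
    - [0.08,2.5,0.33]
    - [0.08,2.5,0.33]
    - [0.08,2.5,0.33]
    - [0.08,2.5,0.33]
    - [0.08,2.5,0.33]

```text
t: 16.8
eef_pos: [0.4297, -0.2245, 0.0779]
orientation: [[-0.996, 0.084, -0.005], [0.084, 0.997, 0.001], [0.006, 0.001, -1.0]]
ft_force: [0.9, -0.4, -0.3]
opening: 1.0
grip_force: 0.0
```

Call:
play_rows:
  gripper: [1,1,1,1,1]
  delta_pos:
    - [0,0,0]
    - [0,0,0]
    - [0,0,0]
    - [0,0,0]
    - [0,0,0]
  dr:
    - [0,0,0]
    - [0,0,0]
    - [0,0,0]
    - [0,0,0]
    - [0,0,0]

```text
t: 17.3
eef_pos: [0.4314, -0.2235, 0.0806]
orientation: [[-0.997, 0.082, -0.001], [0.082, 0.997, -0.001], [0.001, -0.001, -1.0]]
ft_force: [0.5, 0.0, -0.1]
opening: 0.998
grip_force: 0.0
```

```bash
python3 -c "
from m import *
from station import *
c=capture('top')['image'];s=capture('side')['image'];cv2.imwrite('pics/t5.png',c);cv2.imwrite('pics/s5.png',s)
f=lambda i,x,y:cv2.resize(i[y:y+120,x:x+220],None,fx=2.5,fy=2.5)*1.4
g=f(c,225,165);h=f(s,230,220);m=np.vstack([g,h]);cv2.imwrite('pics/m5.png',np.clip(m,0,255).astype('uint8'))
chain(([.4312,-.2242,.0045],ROT(-4.8),1))"
```

```text
t 17.4 [ 0.4314 -0.2238  0.0806] open 0.999
1 rows  dp mm [ 0.09 -0.34 76.14] dr [-0.063 -0.028  0.067]
```

View pics/m5.png

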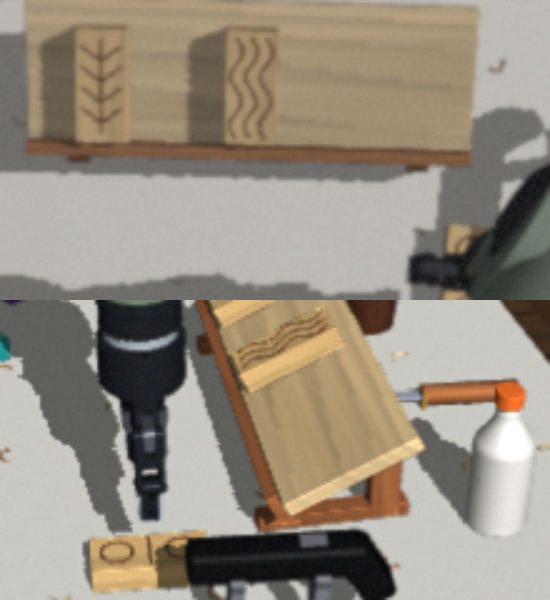

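Leaf (100,85) and waves (250,85) lie straight against the ledge. The gripper is above the rings panel.

Call:
play_rows:
  gripper: [1,1,1,1,1,1,-1,-1,-1,-1]
  delta_pos:
    - [0,0,30]
    - [0,0,30]
    - [0,-0.3,16]
    - [0,0,0]
    - [0,0,0]
    - [0,0,0]
    - [0,0,0]
    - [0,0,0]
    - [0,0,0]
    - [0,0,0]
  dr:
    - [0,0,0]
    - [0,0,0]
    - [0,0,0]
    - [0,0,0]
    - [0,0,0]
    - [0,0,0]
    - [0,0,0]
    - [0,0,0]
    - [0,0,0]
    - [0,0,0]

```text
t: 18.4
eef_pos: [0.4314, -0.2249, 0.0051]
orientation: [[-0.997, 0.083, -0.0], [0.083, 0.997, -0.002], [0.0, -0.002, -1.0]]
ft_force: [-0.1, 0.3, 6.0]
opening: 0.571
grip_force: 41.6
```

Call:
play_rows:
  gripper: [-1,-1,-1,-1,-1,-1,-1,-1,-1,-1]
  delta_pos:
    - [0,0,0]
    - [0,0,0]
    - [0,0,0]
    - [0,0,-20]
    - [0,0,-40]
    - [0,0,-40]
    - [0,0,-40]
    - [0,0,-20]
    - [0,0,0]
    - [0,0,0]
  dr:
    - [0,0,0]
    - [0,0,0]
    - [0,0,0]
    - [0,0,0]
    - [0,0,0]
    - [0,0,0]
    - [0,0,0]
    - [0,0,0]
    - [0,0,0]
    - [0,0,0]

```text
t: 19.4
eef_pos: [0.4309, -0.2243, 0.1641]
orientation: [[-0.997, 0.083, -0.001], [0.083, 0.997, -0.001], [0.001, -0.001, -1.0]]
ft_force: [0.3, 0.2, -1.7]
opening: 0.577
grip_force: 42.2
```

```bash
python3 -c "
from m import *
t=-.14;p1,R=easel(.060,t,.08);chain((p1,R,10))"
```

```text
t 19.4 [ 0.4309 -0.2243  0.1641] open 0.577
10 rows  dp mm [-14.18   8.43   3.98] dr [-0.078 -2.505 -0.329]
```

Call:
play_rows:
  gripper: [-1,-1,-1,-1,-1,-1,-1,-1,-1,-1]
  delta_pos:
    - [-14.2,8.4,4]
    - [-14.2,8.4,4]
    - [-14.2,8.4,4]
    - [-14.2,8.4,4]
    - [-14.2,8.4,4]
    - [-14.2,8.4,4]
    - [-14.2,8.4,4]
    - [-14.2,8.4,4]
    - [-14.2,8.4,4]
    - [-14.2,8.4,4]
  dr:
    - [-0.08,-2.5,-0.33]
    - [-0.08,-2.5,-0.33]
    - [-0.08,-2.5,-0.33]
    - [-0.08,-2.5,-0.33]
    - [-0.08,-2.5,-0.33]
    - [-0.08,-2.5,-0.33]
    - [-0.08,-2.5,-0.33]
    - [-0.08,-2.5,-0.33]
    - [-0.08,-2.5,-0.33]
    - [-0.08,-2.5,-0.33]

```text
t: 20.4
eef_pos: [0.5803, -0.1476, 0.1501]
orientation: [[-0.908, 0.025, 0.419], [0.023, 1.0, -0.008], [-0.419, 0.002, -0.908]]
ft_force: [-0.0, 0.3, -0.0]
opening: 0.582
grip_force: 42.2
```

Call:
play_rows:
  gripper: [-1,-1,-1,-1,-1]
  delta_pos:
    - [0,0,0]
    - [0,0,0]
    - [0,0,0]
    - [0,0,0]
    - [0,0,0]
  dr:
    - [0,0,0]
    - [0,0,0]
    - [0,0,0]
    - [0,0,0]
    - [0,0,0]

```text
t: 20.9
eef_pos: [0.5814, -0.1492, 0.1529]
orientation: [[-0.907, 0.025, 0.421], [0.023, 1.0, -0.01], [-0.421, 0.0, -0.907]]
ft_force: [-0.7, -0.2, -0.8]
opening: 0.577
grip_force: 42.1
```

```bash
python3 -c "from m import *;place(-.14)"
```

```text
easel frame [ 0.0602 -0.1408  0.0799]
t 20.9 [ 0.5814 -0.1492  0.1529] open 0.577
2 rows  dp mm [ 0.1   0.37 24.95] dr [ 0.005 -0.04  -0.013]
2 rows  dp mm [ 0.  0. 10.] dr [0. 0. 0.]
2 rows  dp mm [-0.   -0.    2.75] dr [0. 0. 0.]
```

Call:
play_rows:
  gripper: [-1,-1,-1,-1,-1,-1,-1,-1,-1,-1]
  delta_pos:
    - [0,0,20]
    - [0,0,20]
    - [0,0,15]
    - [0,0,10]
    - [0,0,4]
    - [0,0,1.5]
    - [0,0,1.5]
    - [0,0,1]
    - [0,0,1]
    - [0,0,0]
  dr:
    - [0,0,0]
    - [0,0,0]
    - [0,0,0]
    - [0,0,0]
    - [0,0,0]
    - [0,0,0]
    - [0,0,0]
    - [0,0,0]
    - [0,0,0]
    - [0,0,0]

```text
t: 21.9
eef_pos: [0.6129, -0.1496, 0.0861]
orientation: [[-0.906, 0.025, 0.422], [0.022, 1.0, -0.01], [-0.422, 0.0, -0.907]]
ft_force: [0.4, 0.5, -0.9]
opening: 0.577
grip_force: 42.2
```

Call:
play_rows:
  gripper: [-1,-1,-1]
  delta_pos:
    - [0,0,0.5]
    - [0,0,0.5]
    - [0,0,0]
  dr:
    - [0,0,0]
    - [0,0,0]
    - [0,0,0]

```text
t: 22.2
eef_pos: [0.613, -0.1496, 0.0858]
orientation: [[-0.906, 0.025, 0.422], [0.023, 1.0, -0.011], [-0.422, -0.0, -0.907]]
ft_force: [-6.3, 1.5, 8.5]
opening: 0.574
grip_force: 43.3
```

Call:
play_rows:
  gripper: [1,1,1,1,1,1,1,1,1,1]
  delta_pos:
    - [0,0,0]
    - [0,0,0]
    - [0,0,0]
    - [0,0,0]
    - [0,0,0]
    - [0,0,-20]
    - [0,0,-40]
    - [0,0,-40]
    - [0,0,-40]
    - [20,0,-20]
  dr:
    - [0,0,0]
    - [0,0,0]
    - [0,0,0]
    - [0,0,0]
    - [0,0,0]
    - [0,0,0]
    - [0,0,0]
    - [0,0,0]
    - [0,0,0]
    - [0,0,0]

```text
t: 23.2
eef_pos: [0.5301, -0.1489, 0.2267]
orientation: [[-0.903, 0.024, 0.428], [0.02, 1.0, -0.013], [-0.429, -0.003, -0.903]]
ft_force: [0.6, -1.4, 1.3]
opening: 0.998
grip_force: 0.0
```

Call:
play_rows:
  gripper: [1,1,1,1,1,1,1]
  delta_pos:
    - [40,0,0]
    - [40,0,0]
    - [40,0,0]
    - [30,0,0]
    - [0,0,0]
    - [0,0,0]
    - [0,0,0]
  dr:
    - [0,5,0]
    - [0,6,0]
    - [0,7,0]
    - [0,7,0]
    - [0,0,0]
    - [0,0,0]
    - [0,0,0]

```text
t: 23.9
eef_pos: [0.3861, -0.1442, 0.1779]
orientation: [[-1.0, 0.025, 0.002], [0.025, 1.0, -0.0], [-0.002, -0.0, -1.0]]
ft_force: [-0.4, 0.4, -0.6]
opening: 1.0
grip_force: 0.0
```

```bash
python3 - <<'E'
from m import *
from station import *
c=capture('top')['image'];s=capture('side')['image'];cv2.imwrite('pics/t6.png',c);cv2.imwrite('pics/s6.png',s)
P=(0.5195,-0.350,-5.8/d)
def H(v): return [Rz(P[2])@np.array(q)+[P[0],P[1],.085] for q in v]
def box(x,y,z):return [(a,b,e) for a in x for b in y for e in z]
pts=H(box((-.075,.075),(-.017,.017),(0,.03)))
ck=H([(a,b,0.014) for a in(-.035,.035) for b in(-.022,.022)])+H([(a,b,-.085) for a in(-.035,.035) for b in(-.022,.022)])
def draw(img,cam,x,y,w,h,k):
    i=np.clip(cv2.resize(img[y:y+h,x:x+w],None,fx=k,fy=k,interpolation=cv2.INTER_CUBIC)*1.6,0,255).astype('uint8')
    t=lambda P:[tuple(int(round(u)) for u in ((q-[x,y]+.5)*k-.5)) for q in proj(P,cam)]
    q=t(pts)
    for a in range(8):
        for b in(1,2,4):
            if not a&b: cv2.line(i,q[a],q[a|b],(0,255,255),1)
    for u in t(ck): cv2.circle(i,u,3,(0,0,255),1)
    return i
a=draw(c,'top',425,185,75,100,5);b=draw(s,'side',295,300,100,100,4)
m=np.zeros((500,800,3),'uint8');m[:,:375]=a;m[:400,380:780]=b;cv2.imwrite('pics/m6.png',m)
E
```

```text
(no output)
```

View pics/m6.png

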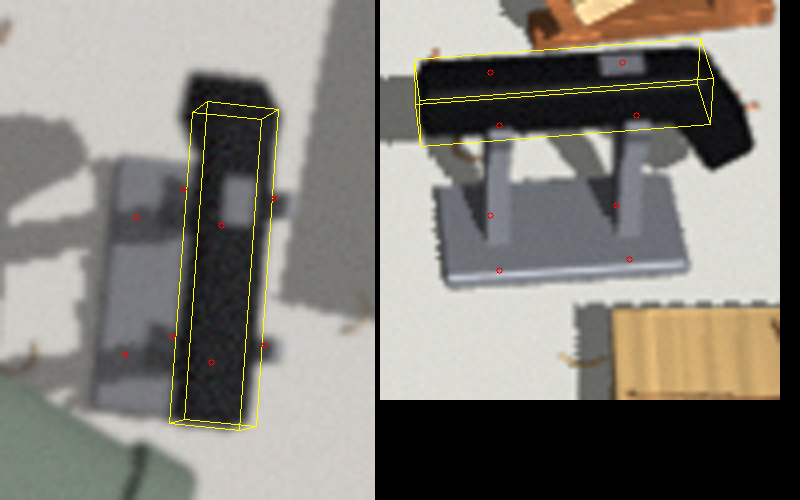

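View pics/t6.png

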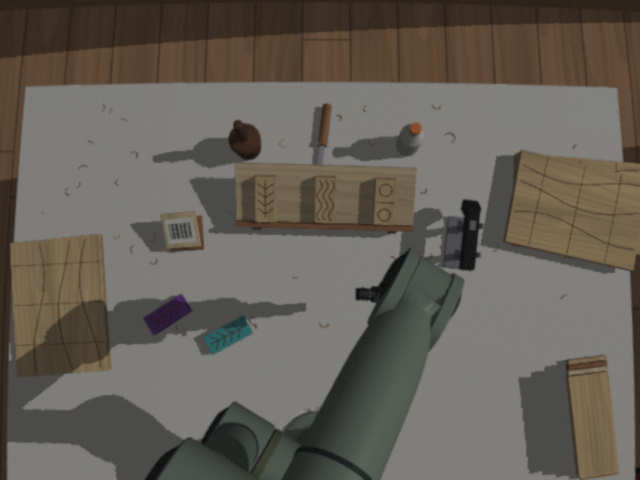

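All three panels lie on the easel: leaf (265,199), waves (325,200), rings (385,201). The scanner model fits the handle within a few mm at (0.519,-0.350), yaw -5.8°. Next I go above it.

```bash
python3 -c "
from m import *
chain(([.519,-.350,.19],ROT(-5.8),10),([.519,-.35,.082],None,5))"
```

```text
t 24.0 [ 0.3857 -0.1441  0.178 ] open 1.002
10 rows  dp mm [-14.52 -19.78  -1.19] dr [-0.     0.007  0.44 ]
5 rows  dp mm [ 0.   0.  21.6] dr [0. 0. 0.]
```

Call:
play_rows:
  gripper: [1,1,1,1,1,1,1,1,1,1]
  delta_pos:
    - [-14.5,-19.8,-1.2]
    - [-14.5,-19.8,-1.2]
    - [-14.5,-19.8,-1.2]
    - [-14.5,-19.8,-1.2]
    - [-14.5,-19.8,-1.2]
    - [-14.5,-19.8,-1.2]
    - [-14.5,-19.8,-1.2]
    - [-14.5,-19.8,-1.2]
    - [-14.5,-19.8,-1.2]
    - [-14.5,-19.8,-1.2]
  dr:
    - [0,0,0.44]
    - [0,0,0.44]
    - [0,0,0.44]
    - [0,0,0.44]
    - [0,0,0.44]
    - [0,0,0.44]
    - [0,0,0.44]
    - [0,0,0.44]
    - [0,0,0.44]
    - [0,0,0.44]

```text
t: 25.0
eef_pos: [0.519, -0.3511, 0.1897]
orientation: [[-0.995, 0.101, 0.0], [0.101, 0.995, -0.0], [-0.0, -0.0, -1.0]]
ft_force: [0.5, 0.2, -0.1]
opening: 0.997
grip_force: 0.0
```

Call:
play_rows:
  gripper: [1,1,1,1,1,1]
  delta_pos:
    - [0,0,0]
    - [0,0,0]
    - [0,0,0]
    - [0,0,0]
    - [0,0,0]
    - [0,0,0]
  dr:
    - [0,0,0]
    - [0,0,0]
    - [0,0,0]
    - [0,0,0]
    - [0,0,0]
    - [0,0,0]

```text
t: 25.6
eef_pos: [0.5181, -0.3498, 0.1898]
orientation: [[-0.995, 0.101, -0.001], [0.101, 0.995, 0.0], [0.001, 0.0, -1.0]]
ft_force: [-0.0, -0.2, 0.2]
opening: 0.998
grip_force: 0.0
```

```bash
python3 -c "
from m import *
chain(([.519,-.35,.082],ROT(-5.8),5))"
```

```text
t 25.6 [ 0.5181 -0.3498  0.1898] open 0.998
5 rows  dp mm [-0.19 -0.03 21.56] dr [ 0.002 -0.01   0.002]
```

Call:
play_rows:
  gripper: [1,1,1,1,1,1,1,1,1,1]
  delta_pos:
    - [-0.2,0,15]
    - [-0.2,0,25]
    - [-0.2,0,25]
    - [-0.2,0,25]
    - [0,0,12]
    - [0,0,6]
    - [0,0,0]
    - [0,0,0]
    - [0,0,0]
    - [0,0,0]
  dr:
    - [0,0,0]
    - [0,0,0]
    - [0,0,0]
    - [0,0,0]
    - [0,0,0]
    - [0,0,0]
    - [0,0,0]
    - [0,0,0]
    - [0,0,0]
    - [0,0,0]
  squeeze: 60

```text
t: 26.6
eef_pos: [0.5194, -0.3507, 0.0826]
orientation: [[-0.995, 0.101, 0.0], [0.101, 0.995, -0.001], [-0.0, -0.001, -1.0]]
ft_force: [0.2, 0.1, 0.1]
opening: 1.001
grip_force: 0.0
```

Call:
play_rows:
  gripper: [-1,-1,-1,-1,-1,-1,-1,-1,-1,-1]
  delta_pos:
    - [0,0,0]
    - [0,0,0]
    - [0,0,0]
    - [0,0,0]
    - [0,0,0]
    - [0,0,0]
    - [0,0,0]
    - [0,0,0]
    - [0,0,0]
    - [0,0,0]
  dr:
    - [0,0,0]
    - [0,0,0]
    - [0,0,0]
    - [0,0,0]
    - [0,0,0]
    - [0,0,0]
    - [0,0,0]
    - [0,0,0]
    - [0,0,0]
    - [0,0,0]

```text
t: 27.6
eef_pos: [0.519, -0.3504, 0.0818]
orientation: [[-0.995, 0.101, -0.001], [0.101, 0.995, 0.0], [0.001, -0.0, -1.0]]
ft_force: [-0.3, 0.6, 4.2]
opening: 0.39
grip_force: 60.6
```

Call:
play_rows:
  gripper: [-1,-1,-1,-1,-1,-1,-1,-1,-1,-1]
  delta_pos:
    - [0,0,-5]
    - [0,0,-15]
    - [0,0,-25]
    - [0,0,-30]
    - [0,0,-30]
    - [0,0,-30]
    - [0,0,-20]
    - [0,0,-10]
    - [0,0,0]
    - [0,0,0]
  dr:
    - [0,0,0]
    - [0,0,0]
    - [0,0,0]
    - [0,0,0]
    - [0,0,0]
    - [0,0,0]
    - [0,0,0]
    - [0,0,0]
    - [0,0,0]
    - [0,0,0]

```text
t: 28.6
eef_pos: [0.5185, -0.3498, 0.2451]
orientation: [[-0.995, 0.101, -0.003], [0.101, 0.995, 0.002], [0.003, 0.002, -1.0]]
ft_force: [0.2, 0.5, -1.3]
opening: 0.387
grip_force: 60.1
```

```bash
python3 - <<'E'
from m import *
y=4.85
n=Rz(y/d)@[-.5,0,.866]
g=np.array([.5419,.3394,.065])+.1*n-Rz(y/d)@[.089,0,-.041]
t=g-[0,0,.018]; print(t)
chain(([t[0],0,.25],ROT(0),10),([t[0],t[1],t[2]+.06],ROT(y),10),(t,None,3))
E
```

```text
[0.4033977  0.32764791 0.1746    ]
t 28.6 [ 0.5185 -0.3498  0.2451] open 0.387
10 rows  dp mm [13.45 34.3  -0.44] dr [ 0.01  -0.016 -0.581]
10 rows  dp mm [-1.25 32.75  1.54] dr [ 0.     0.    -0.485]
3 rows  dp mm [ 0.  0. 20.] dr [0. 0. 0.]
```

Call:
play_rows:
  gripper: [-1,-1,-1,-1,-1,-1,-1,-1,-1,-1]
  delta_pos:
    - [13.4,34.3,-0.4]
    - [13.4,34.3,-0.4]
    - [13.4,34.3,-0.4]
    - [13.4,34.3,-0.4]
    - [13.4,34.3,-0.4]
    - [13.4,34.3,-0.4]
    - [13.4,34.3,-0.4]
    - [13.4,34.3,-0.4]
    - [13.4,34.3,-0.4]
    - [13.4,34.3,-0.4]
  dr:
    - [0,0,-0.58]
    - [0,0,-0.58]
    - [0,0,-0.58]
    - [0,0,-0.58]
    - [0,0,-0.58]
    - [0,0,-0.58]
    - [0,0,-0.58]
    - [0,0,-0.58]
    - [0,0,-0.58]
    - [0,0,-0.58]

```text
t: 29.6
eef_pos: [0.4027, 0.001, 0.2494]
orientation: [[-1.0, 0.0, -0.004], [0.0, 1.0, 0.001], [0.004, 0.001, -1.0]]
ft_force: [0.3, 0.1, -2.1]
opening: 0.387
grip_force: 60.2
```

Call:
play_rows:
  gripper: [-1,-1,-1,-1,-1,-1,-1,-1,-1,-1]
  delta_pos:
    - [-1.25,32.7,1.5]
    - [-1.25,32.7,1.5]
    - [-1.25,32.7,1.5]
    - [-1.25,32.7,1.5]
    - [-1.25,32.7,1.5]
    - [-1.25,32.7,1.5]
    - [-1.25,32.7,1.5]
    - [-1.25,32.7,1.5]
    - [-1.25,32.7,1.5]
    - [-1.25,32.7,1.5]
  dr:
    - [0,0,-0.48]
    - [0,0,-0.48]
    - [0,0,-0.48]
    - [0,0,-0.48]
    - [0,0,-0.48]
    - [0,0,-0.48]
    - [0,0,-0.48]
    - [0,0,-0.48]
    - [0,0,-0.48]
    - [0,0,-0.48]

```text
t: 30.6
eef_pos: [0.4035, 0.3275, 0.2341]
orientation: [[-0.996, -0.084, -0.004], [-0.084, 0.996, -0.001], [0.004, -0.001, -1.0]]
ft_force: [1.1, -0.2, -1.6]
opening: 0.393
grip_force: 60.2
```

Call:
play_rows:
  gripper: [-1,-1,-1,-1,-1]
  delta_pos:
    - [0,0,0]
    - [0,0,0]
    - [0,0,0]
    - [0,0,0]
    - [0,0,0]
  dr:
    - [0,0,0]
    - [0,0,0]
    - [0,0,0]
    - [0,0,0]
    - [0,0,0]

```text
t: 31.1
eef_pos: [0.4048, 0.3258, 0.236]
orientation: [[-0.997, -0.082, -0.001], [-0.082, 0.997, 0.0], [0.001, 0.0, -1.0]]
ft_force: [0.1, -0.0, -1.5]
opening: 0.388
grip_force: 60.4
```

```bash
python3 - <<'E'
from m import *
from station import *
a,b=cv2.imread('pics/t6.png').astype(int),capture('top')['image'].astype(int);cv2.imwrite('pics/t7.png',b)
w=abs(a-b).max(2)>40; print('easel changed px',w[165:230,235:415].sum())
chain(([.4034,.3276,.1746],ROT(4.85),3))
E
```

```text
easel changed px 11
t 31.15 [0.4049 0.3259 0.2361] open 0.39
3 rows  dp mm [ 0.44  0.58 20.49] dr [ 0.01  -0.017 -0.046][ WARN:0@2.720] global loadsave.cpp:1063 imwrite_ Unsupported depth image for selected encoder is fallbacked to CV_8U.
```

Panels unchanged. Lower to the scanning pose, then look.

Call:
play_rows:
  gripper: [-1,-1,-1,-1,-1,-1,-1,-1]
  delta_pos:
    - [0.5,0.6,15]
    - [0.5,0.6,20]
    - [0.4,0.6,17]
    - [0,0,9.5]
    - [0,0,0]
    - [0,0,0]
    - [0,0,0]
    - [0,0,0]
  dr:
    - [0,0,0]
    - [0,0,0]
    - [0,0,0]
    - [0,0,0]
    - [0,0,0]
    - [0,0,0]
    - [0,0,0]
    - [0,0,0]

```text
t: 31.95
eef_pos: [0.4037, 0.3287, 0.1753]
orientation: [[-0.997, -0.083, 0.0], [-0.083, 0.997, 0.001], [-0.0, 0.001, -1.0]]
ft_force: [1.0, -0.5, -1.3]
opening: 0.392
grip_force: 60.4
```

```bash
python3 - <<'E'
from m import *
from station import *
s=observe();c=capture('top')['image'];e=capture('side')['image']
# modelled scanner axes from tool pose
R=s['orientation']@np.diag([-1,1,-1.]); g=s['eef_pos']-s['orientation'][:,2]*.018
h=[g+R@np.array(q) for q in[(-.075,0,0),(.075,0,0),(.089,0,-.041)]]
lab=np.array([.5419,.3394,.065]); V=R@[.5,0,-.866]; print('label in window frame: dist',V@(lab-h[2]),'off',(lab-h[2]-V*(V@(lab-h[2]))))
o=[]
for i,cam,x,y,w,hh,k in((c,'top',140,190,100,110,4),(e,'side',230,130,100,110,4)):
    m=np.clip(cv2.resize(i[y:y+hh,x:x+w],None,fx=k,fy=k,interpolation=cv2.INTER_CUBIC)*1.6,0,255).astype('uint8')
    q=[tuple(int(v) for v in (u-[x,y]+.5)*k) for u in proj(h+[lab],cam)]
    cv2.line(m,q[0],q[1],(0,255,255),1);cv2.line(m,q[1],q[2],(0,255,255),1);cv2.line(m,q[2],q[3],(0,0,255),1);o.append(m)
cv2.imwrite('pics/m8.png',np.hstack(o))
E
```

```text
label in window frame: dist 0.10049668792106542 off [-0.00056607 -0.00102786 -0.0003819 ]
```

View pics/m8.png

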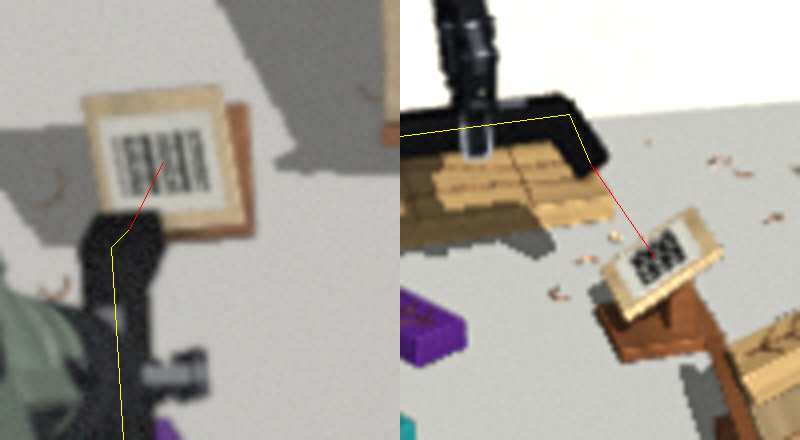

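The side view shows the head at (595,160) aimed at the label centre (655,258). Hold still.

Call:
play_rows:
  gripper: [-1,-1,-1,-1,-1,-1,-1,-1,-1,-1]
  delta_pos:
    - [0,0,0]
    - [0,0,0]
    - [0,0,0]
    - [0,0,0]
    - [0,0,0]
    - [0,0,0]
    - [0,0,0]
    - [0,0,0]
    - [0,0,0]
    - [0,0,0]
  dr:
    - [0,0,0]
    - [0,0,0]
    - [0,0,0]
    - [0,0,0]
    - [0,0,0]
    - [0,0,0]
    - [0,0,0]
    - [0,0,0]
    - [0,0,0]
    - [0,0,0]

```text
t: 33.05
eef_pos: [0.4031, 0.3284, 0.1745]
orientation: [[-0.997, -0.083, -0.001], [-0.083, 0.997, 0.0], [0.001, 0.001, -1.0]]
ft_force: [0.2, -0.8, -2.6]
opening: 0.391
grip_force: 60.4
```

Call:
play_rows:
  gripper: [-1,-1,-1,-1,-1,-1,-1,-1,-1,-1]
  delta_pos:
    - [0,0,0]
    - [0,0,0]
    - [0,0,0]
    - [0,0,0]
    - [0,0,0]
    - [0,0,0]
    - [0,0,0]
    - [0,0,0]
    - [0,0,0]
    - [0,0,0]
  dr:
    - [0,0,0]
    - [0,0,0]
    - [0,0,0]
    - [0,0,0]
    - [0,0,0]
    - [0,0,0]
    - [0,0,0]
    - [0,0,0]
    - [0,0,0]
    - [0,0,0]

```text
t: 34.05
eef_pos: [0.4031, 0.3284, 0.1745]
orientation: [[-0.997, -0.083, -0.001], [-0.083, 0.997, 0.0], [0.001, 0.001, -1.0]]
ft_force: [-0.1, -0.2, -2.1]
opening: 0.387
grip_force: 60.4
```

Call:
play_rows:
  gripper: [-1,-1,-1,-1,-1,-1,-1,-1,-1,-1]
  delta_pos:
    - [0,0,0]
    - [0,0,0]
    - [0,0,0]
    - [0,0,0]
    - [0,0,0]
    - [0,0,0]
    - [0,0,0]
    - [0,0,0]
    - [0,0,0]
    - [0,0,0]
  dr:
    - [0,0,0]
    - [0,0,0]
    - [0,0,0]
    - [0,0,0]
    - [0,0,0]
    - [0,0,0]
    - [0,0,0]
    - [0,0,0]
    - [0,0,0]
    - [0,0,0]

```text
t: 35.05
eef_pos: [0.4031, 0.3284, 0.1744]
orientation: [[-0.997, -0.083, -0.001], [-0.083, 0.997, 0.0], [0.001, 0.001, -1.0]]
ft_force: [1.1, 0.3, -1.4]
opening: 0.387
grip_force: 60.4
```

```bash
python3 - <<'E'
from m import *
chain(([.4034,.3276,.25],ROT(4.85),4),([.4034,0,.25],ROT(0),10),([.519,-.3504,.245],ROT(-5.8),10))
E
```

```text
t 35.05 [0.4031 0.3284 0.1744] open 0.387
4 rows  dp mm [ -0.06  -0.19 -18.89] dr [ 0.007 -0.015 -0.016]
10 rows  dp mm [  1.53 -32.73   0.  ] dr [0.    0.    0.485]
10 rows  dp mm [-13.15 -34.49   0.5 ] dr [0.   0.   0.58]
```

Call:
play_rows:
  gripper: [-1,-1,-1,-1]
  delta_pos:
    - [0,0,-12]
    - [0,0,-25]
    - [0,0,-25]
    - [0,0,-14]
  dr:
    - [0,0,0]
    - [0,0,0]
    - [0,0,0]
    - [0,0,0]

```text
t: 35.45
eef_pos: [0.404, 0.3289, 0.2535]
orientation: [[-0.997, -0.083, 0.002], [-0.083, 0.997, 0.002], [-0.002, 0.002, -1.0]]
ft_force: [-0.1, 0.5, -2.5]
opening: 0.393
grip_force: 60.4
```

Call:
play_rows:
  gripper: [-1,-1,-1,-1,-1,-1,-1,-1,-1,-1]
  delta_pos:
    - [1.5,-32.7,0]
    - [1.5,-32.7,0]
    - [1.5,-32.7,0]
    - [1.5,-32.7,0]
    - [1.5,-32.7,0]
    - [1.5,-32.7,0]
    - [1.5,-32.7,0]
    - [1.5,-32.7,0]
    - [1.5,-32.7,0]
    - [1.5,-32.7,0]
  dr:
    - [0,0,0.48]
    - [0,0,0.48]
    - [0,0,0.48]
    - [0,0,0.48]
    - [0,0,0.48]
    - [0,0,0.48]
    - [0,0,0.48]
    - [0,0,0.48]
    - [0,0,0.48]
    - [0,0,0.48]

```text
t: 36.45
eef_pos: [0.4032, -0.0002, 0.2514]
orientation: [[-1.0, 0.0, 0.0], [0.0, 1.0, 0.0], [-0.0, 0.0, -1.0]]
ft_force: [1.2, 0.1, -1.9]
opening: 0.391
grip_force: 60.3
```

Call:
play_rows:
  gripper: [-1,-1,-1,-1,-1,-1,-1,-1,-1,-1]
  delta_pos:
    - [-13.1,-34.5,0.5]
    - [-13.1,-34.5,0.5]
    - [-13.1,-34.5,0.5]
    - [-13.1,-34.5,0.5]
    - [-13.1,-34.5,0.5]
    - [-13.1,-34.5,0.5]
    - [-13.1,-34.5,0.5]
    - [-13.1,-34.5,0.5]
    - [-13.1,-34.5,0.5]
    - [-13.1,-34.5,0.5]
  dr:
    - [0,0,0.58]
    - [0,0,0.58]
    - [0,0,0.58]
    - [0,0,0.58]
    - [0,0,0.58]
    - [0,0,0.58]
    - [0,0,0.58]
    - [0,0,0.58]
    - [0,0,0.58]
    - [0,0,0.58]

```text
t: 37.45
eef_pos: [0.5185, -0.351, 0.246]
orientation: [[-0.995, 0.102, -0.0], [0.102, 0.995, -0.0], [0.0, -0.0, -1.0]]
ft_force: [1.0, 0.7, -1.3]
opening: 0.384
grip_force: 60.3
```

Call:
play_rows:
  gripper: [-1,-1,-1,-1,-1,-1]
  delta_pos:
    - [0,0,0]
    - [0,0,0]
    - [0,0,0]
    - [0,0,0]
    - [0,0,0]
    - [0,0,0]
  dr:
    - [0,0,0]
    - [0,0,0]
    - [0,0,0]
    - [0,0,0]
    - [0,0,0]
    - [0,0,0]

```text
t: 38.05
eef_pos: [0.5183, -0.3487, 0.2455]
orientation: [[-0.995, 0.1, -0.001], [0.1, 0.995, 0.0], [0.001, 0.0, -1.0]]
ft_force: [0.0, -0.1, -2.3]
opening: 0.392
grip_force: 60.5
```

```bash
python3 - <<'E'
from m import *
chain(([.519,-.3504,.082],ROT(-5.8),8))
E
```

```text
t 38.05 [ 0.5183 -0.3487  0.2455] open 0.392
8 rows  dp mm [-0.12 -0.2  20.44] dr [ 0.001 -0.005  0.005]
```

Call:
play_rows:
  gripper: [-1,-1,-1,-1,-1,-1,-1,-1,-1,-1]
  delta_pos:
    - [-0.4,-0.6,15]
    - [-0.4,-0.6,25]
    - [0,-0.5,25]
    - [0,0,25]
    - [0,0,25]
    - [0,0,20]
    - [0,0,10]
    - [0,0,5]
    - [0,0,0]
    - [0,0,0]
  dr:
    - [0,0,0]
    - [0,0,0]
    - [0,0,0]
    - [0,0,0]
    - [0,0,0]
    - [0,0,0]
    - [0,0,0]
    - [0,0,0]
    - [0,0,0]
    - [0,0,0]

```text
t: 39.05
eef_pos: [0.5193, -0.3516, 0.0962]
orientation: [[-0.995, 0.101, 0.0], [0.101, 0.995, -0.001], [-0.0, -0.001, -1.0]]
ft_force: [0.7, 0.1, -1.2]
opening: 0.389
grip_force: 60.6
```

Call:
play_rows:
  gripper: [-1,-1,-1,-1,-1]
  delta_pos:
    - [0,0,0]
    - [0,0,0]
    - [0,0,0]
    - [0,0,0]
    - [0,0,0]
  dr:
    - [0,0,0]
    - [0,0,0]
    - [0,0,0]
    - [0,0,0]
    - [0,0,0]

```text
t: 39.55
eef_pos: [0.5187, -0.3511, 0.0951]
orientation: [[-0.995, 0.101, -0.001], [0.101, 0.995, 0.0], [0.001, 0.0, -1.0]]
ft_force: [-0.0, -0.5, -1.3]
opening: 0.392
grip_force: 60.6
```

Call:
play_rows:
  gripper: [-1,-1,-1,-1,-1,-1,-1,-1]
  delta_pos:
    - [0,0.5,3]
    - [0,0,3]
    - [0,0,2]
    - [0,0,1.5]
    - [0,0,1]
    - [0,0,1]
    - [0,0,0.5]
    - [0,0,0]
  dr:
    - [0,0,0]
    - [0,0,0]
    - [0,0,0]
    - [0,0,0]
    - [0,0,0]
    - [0,0,0]
    - [0,0,0]
    - [0,0,0]

```text
t: 40.35
eef_pos: [0.5187, -0.3506, 0.083]
orientation: [[-0.995, 0.101, -0.001], [0.101, 0.995, 0.0], [0.001, 0.0, -1.0]]
ft_force: [1.1, -0.5, -2.2]
opening: 0.389
grip_force: 60.6
```

Call:
play_rows:
  gripper: [-1,-1,-1]
  delta_pos:
    - [0,0,0.5]
    - [0,0,0.5]
    - [0,0,0]
  dr:
    - [0,0,0]
    - [0,0,0]
    - [0,0,0]

```text
t: 40.65
eef_pos: [0.5187, -0.3506, 0.082]
orientation: [[-0.995, 0.101, -0.001], [0.101, 0.995, 0.0], [0.001, 0.0, -1.0]]
ft_force: [0.5, -0.5, -1.5]
opening: 0.391
grip_force: 60.6
```

Call:
play_rows:
  gripper: [-1,-1,-1]
  delta_pos:
    - [0,0,0.5]
    - [0,0,0.5]
    - [0,0,0]
  dr:
    - [0,0,0]
    - [0,0,0]
    - [0,0,0]

```text
t: 40.95
eef_pos: [0.5187, -0.3507, 0.0818]
orientation: [[-0.995, 0.101, -0.001], [0.101, 0.995, 0.0], [0.001, -0.0, -1.0]]
ft_force: [-1.6, 0.9, 4.4]
opening: 0.397
grip_force: 61.5
```

Seated on the forks. Release and withdraw straight up.

Call:
play_rows:
  gripper: [0.3,0.6,1,1,1,1,1,1,1,1]
  delta_pos:
    - [0,0,0]
    - [0,0,0]
    - [0,0,0]
    - [0,0,0]
    - [0,0,0]
    - [0,0,0]
    - [0,0,-10]
    - [0,0,-30]
    - [0,0,-40]
    - [0,0,-40]
  dr:
    - [0,0,0]
    - [0,0,0]
    - [0,0,0]
    - [0,0,0]
    - [0,0,0]
    - [0,0,0]
    - [0,0,0]
    - [0,0,0]
    - [0,0,0]
    - [0,0,0]

```text
t: 41.95
eef_pos: [0.5185, -0.3504, 0.2028]
orientation: [[-0.995, 0.101, -0.001], [0.101, 0.995, 0.001], [0.001, 0.001, -1.0]]
ft_force: [0.8, -0.2, 0.2]
opening: 1.001
grip_force: 0.0
```

Call:
play_rows:
  gripper: [1,1,1,1,1,1,1,1,1,1]
  delta_pos:
    - [20,0,0]
    - [40,0,0]
    - [40,0,0]
    - [40,0,0]
    - [20,0,0]
    - [0,0,0]
    - [0,0,0]
    - [0,0,0]
    - [0,0,0]
    - [0,0,0]
  dr:
    - [0,0,0]
    - [0,0,0]
    - [0,0,0]
    - [0,0,0]
    - [0,0,0]
    - [0,0,0]
    - [0,0,0]
    - [0,0,0]
    - [0,0,0]
    - [0,0,0]

```text
t: 42.95
eef_pos: [0.3604, -0.3345, 0.2011]
orientation: [[-0.995, 0.1, -0.001], [0.1, 0.995, 0.001], [0.001, 0.0, -1.0]]
ft_force: [-0.4, 0.2, -0.2]
opening: 1.0
grip_force: 0.0
```

```bash
python3 - <<'E'
from m import *
from station import *
c=capture('top')['image'];s=capture('side')['image']
for n,i,j,b in(('easel','pics/t6.png',c,(165,230,235,415)),('scanner top','pics/t6.png',c,(195,275,455,485)),('scanner side','pics/s6.png',s,(310,345,303,392))):
    a=cv2.imread(i)[b[0]:b[1],b[2]:b[3]].astype(int); w=abs(a-j[b[0]:b[1],b[2]:b[3]].astype(int)).max(2)
    print(n,(w>40).sum())
f=lambda i,x,y:np.clip(cv2.resize(i[y:y+130,x:x+260],None,fx=2.2,fy=2.2)*1.5,0,255).astype('uint8')
cv2.imwrite('pics/m9.png',np.vstack([f(c,230,160),f(s,240,240)]))
E
```

```text
easel 0
scanner top 1
scanner side 32
```

View pics/m9.png

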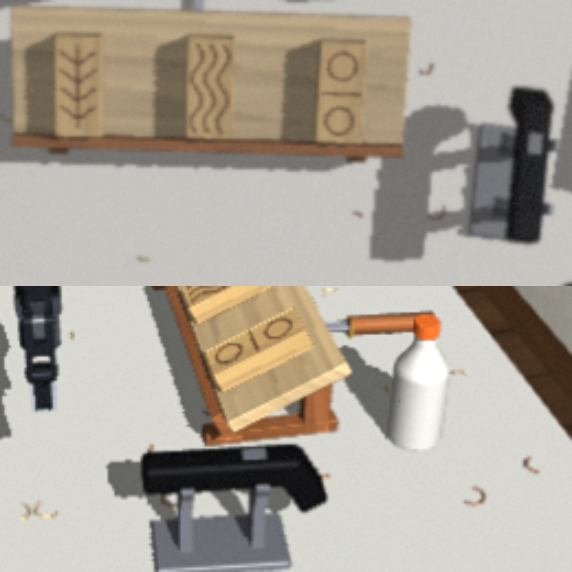

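The panels (78,85), (210,85) and (341,90) are in place. The scanner (530,165) is back in both forks as before, and the arm is clear.

```bash
python3 -c "
from station import ctrl
print(ctrl.close_job())"
```

```text
the job is handed in; nothing more can be done
None
```

The job is handed in: the three panels present (leaf, waves, rings) are on the easel, the label was scanned for about 3 s, and the scanner is back in both forks; the hand-in gave no verdict.

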